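# Unstack the mounting kit into its holders

### The job

The mounting kit has been left piled up: a small dark bottle on a cover slip box on a roll of labels on a slide mailer. Take the pile apart from the top down, one thing at a time, and set each into the grey holder that fits it before taking the next: the bottle in the small round one, the cover slip box in the short tray, the label roll in the large round one, the mailer in the long tray. Set everything down gently, flat on the holder's floor, without dropping it, keep the bottle upright, and leave the beaker and the petri dish where they are.

Things in the scene. Friction and masses are not known exactly. Their poses are not given: they have to be found in the camera images.
- oil_bottle: Small brown glass bottle with a black cap, round, 25 mm in diameter, 57 mm tall, about 20 to 40 g, standing on top of the pile. Origin: centre of its underside; z up along its axis.
- coverslip_box: Closed white plastic box of cover slips, 35 (x) x 57 (y) x 21 (z) mm, second from the top, lying on the label roll roughly crosswise to the mailer. Origin: centre of its underside; z up.
- label_roll: Roll of adhesive labels lying flat, 60 mm in diameter, 22 mm high, behaves as a solid disc; third from the top, lying on the slide mailer. Origin: centre of its underside; z up.
- slide_mailer: Flat closed plastic slide mailer, 34 (x) x 90 (y) x 12 (z) mm, at the bottom of the pile on the worktop. Origin: centre of its underside; z up, y along its length.
- small_saucer: Small round holder for the bottle, inside diameter 43 mm. Fixed to the worktop. Origin: centre of its underside on the worktop, z up. Grey plastic, floor 2.5 mm above the worktop, rim 3 mm thick with its top 5.5 mm above the worktop; a 10 x 30 mm card tab sticks out of its -x side.
- short_tray: Short rectangular tray for the cover slip box, inside 53 (x) x 75 (y) mm; the box lies along its y, either way round. Fixed to the worktop. Origin: centre of its underside on the worktop, z up. Grey plastic, floor 2.5 mm above the worktop, rim 3 mm thick with its top 5.5 mm above the worktop; a 10 x 30 mm card tab sticks out of its -x side.
- large_saucer: Large round holder for the label roll, inside diameter 78 mm. Fixed to the worktop. Origin: centre of its underside on the worktop, z up. Grey plastic, floor 2.5 mm above the worktop, rim 3 mm thick with its top 5.5 mm above the worktop; a 10 x 30 mm card tab sticks out of its -x side.
- long_tray: Long rectangular tray for the slide mailer, inside 52 (x) x 108 (y) mm; the mailer lies along its y, either way round. Fixed to the worktop. Origin: centre of its underside on the worktop, z up. Grey plastic, floor 2.5 mm above the worktop, rim 3 mm thick with its top 5.5 mm above the worktop; a 10 x 30 mm card tab sticks out of its -x side.
- beaker_a: Bystander: empty glass beaker, 54 mm across, 62 mm tall, loose; leave alone. It stands in front of a fixed slide warmer whose open cover rises to 0.23 m above the worktop (front edge at x = 0.64, y from -0.19 to 0.13); pass in front of it or above. Origin: centre of its underside.
- petri_a: Bystander: petri dish with lid, 57 mm across, 14 mm tall, loose; leave alone. It stands in front of a fixed centrifuge (0.13 m tall); to the right of that is a slide cabinet 0.27 m tall with an open drawer reaching forward to x = 0.58. Origin: centre of its underside.

How it is judged (in metres and radians):
On the way, in this order (a step that is already met when the one before it is completed fails the run):
1. the bottle is released in the small round holder (horizontal distance between oil_bottle and small_saucer below 0.013 m and z of oil_bottle in the frame of small_saucer below 0.006 m and angle between oil_bottle's own z axis and vertical below 0.1 rad and linear speed of oil_bottle below 0.03 m/s and contact force between the fingers and oil_bottle below 0.05 N), for 0.2 s.
2. the cover slip box is released in the short tray (horizontal distance between coverslip_box and short_tray below 0.013 m and z of coverslip_box in the frame of short_tray below 0.006 m and angle between coverslip_box's own z axis and vertical below 0.1 rad and angle between the y axis of coverslip_box and the y axis of short_tray, either way round below 0.25 rad and linear speed of coverslip_box below 0.03 m/s and contact force between the fingers and coverslip_box below 0.05 N), for 0.2 s.
3. the label roll is released in the large round holder (horizontal distance between label_roll and large_saucer below 0.013 m and z of label_roll in the frame of large_saucer below 0.006 m and angle between label_roll's own z axis and vertical below 0.1 rad and linear speed of label_roll below 0.03 m/s and contact force between the fingers and label_roll below 0.05 N), for 0.2 s.
4. the slide mailer is released in the long tray (horizontal distance between slide_mailer and long_tray below 0.013 m and z of slide_mailer in the frame of long_tray below 0.006 m and angle between slide_mailer's own z axis and vertical below 0.1 rad and angle between the y axis of slide_mailer and the y axis of long_tray, either way round below 0.25 rad and linear speed of slide_mailer below 0.03 m/s and contact force between the fingers and slide_mailer below 0.05 N), for 0.2 s.
At the end, for the whole second after the job is handed in: Bottle, cover slip box, label roll and mailer each lie in their own holder: centres within 13 mm, underside under 6 mm above the worktop, tilt under 0.1 rad, box and mailer within 0.25 rad of the tray's length; released and at rest (all of step 1 and all of step 2 and all of step 3 and all of step 4); the robot touches nothing.
It fails at once if the bottle is tipped (over 0.5 rad) (angle between oil_bottle's own z axis and vertical above 0.5 rad).
It fails at once if the beaker or the petri dish is pushed more than 15 mm or tipped (distance of any of beaker_a, petri_a from where it was at the start of the episode above 0.015 m or angle between any of beaker_a, petri_a's own z axis and vertical above 0.4 rad).
It fails at once if one of the four things is dropped (falls free of the fingers faster than 0.6 m/s) ((linear speed of oil_bottle above 0.6 m/s and contact force between the fingers and oil_bottle below 0.02 N) or (linear speed of coverslip_box above 0.6 m/s and contact force between the fingers and coverslip_box below 0.02 N) or (linear speed of label_roll above 0.6 m/s and contact force between the fingers and label_roll below 0.02 N) or (linear speed of slide_mailer above 0.6 m/s and contact force between the fingers and slide_mailer below 0.02 N)).
It also fails if it takes over 128 s, if anything falls off the work surface, if the arm or the gripper's body presses on something with over 40 N, if the wrist force passes 120 N, or if a joint passes its speed limit or range.

### The arm

A 7-joint arm with a two-finger parallel gripper is mounted at the origin on a cart in front of the work surface, level with it; the furniture and walls round the work are solid. World frame = base frame: x ahead of the robot, y to its left, z up, the work surface at z = 0. Lengths are in mm, angles in rad, forces in N, time in s.
With the tool pointing down it reaches from about 400 to 850 mm from the base axis. Payload 4.4 kg.
Tool frame: the origin (TCP) lies on the front face of the gripper's body, between the roots of the fingers; the fingertips stand 97 mm ahead of it and the grasp point (between the pads) lies 78 mm ahead of it (arm.tcp_to_tips is the distance from the TCP to the fingertips, in mm); z points along the fingers, y is the line along which they close (so a half turn about z gives the same grasp; the last joint's range is limited). The gripper opens to 94 mm and grips with 3 to 60 N. Pads are 16 mm wide; open, the fingers measure 119 mm over their backs; the gripper's body (75 mm by 177 mm) begins 78 mm behind the grasp point.
Start: joints at [-1.346, 0.628, 0.038, 1.517, -0.027, 0.996, -0.02], TCP at [186.345, 622.73, 302.678] pointing down, gripper open.
Joint ranges: [-3.06, 3.06], [-0.37, 2.12], [-1.25, 1.32], [0.18, 2.47], [-1.1, 4.24], [0.23, 1.98], [-2.94, 2.94]. Speed limits (rad/s): [2.57, 2.57, 3.14, 3.14, 3.14, 3.14, 3.14].

### API

Orientations are given as a unit quaternion [w, x, y, z].
In Python, from workcell import monitor, imaging, job, arm gives the robot as it stands. The module is installed in compiled form; this text tells all that it offers.
- The arm moves only by the tool servo_tool, never from a script. Its arguments are lists of equal length, an entry for each row: "fingers": the closure, from -1 (fully open) to 1 (shut); "dp": the shift along the world's x, y, z in mm, a list of three; "twist": the turn, a rotation vector about the world's x, y, z in rad, a list of three. In form: {"fingers": [fingers, ...], "dp": [[dx, dy, dz], ...], "twist": [[wx, wy, wz], ...]}. A call has 1 to 8 rows; each row is the pose to reach, as a shift and turn from the pose commanded when the call began; what a row does not reach only later rows make up. A row lasts 1/10 s, in which the tool goes at most 50 mm and 8.59 degrees, less where a joint would pass 70% of its speed; a pose out of reach is approached as far as the arm can. A call with a gripper value outside its range is refused whole. The fingers move at their own pace and stop on an object; "force" is the grip in N (left out, the last holds). Time passes only in rows, so rows that repeat a pose let the fingers close. It gives the time, the measured TCP pose, the force, the opening and the grip force at its end, in the units of the state.
- monitor.read_state(): the state, without advancing time (a new reading comes with each control period).
- imaging.get_image(name): name is "scene" or "top" or "wrist"; returns the picture (400x640x3 uint8, red, green, blue); there is no depth.
- imaging.get_calibration(name): a dict with "intrinsics" (3x3 intrinsics, pixels), "cam_to_world" (4x4, takes a point from camera to world coordinates); the wrist camera has in their place "tool_from_camera" (4x4, takes a point from camera to tool coordinates, whose origin is the TCP and whose axes are the flange's). Camera axes: x right, y up, looking along -z (the intrinsics and any distortion apply to the point x, -y, -z); pixel columns grow to the right and rows downward; lengths in mm; the calibration is good to about 2 mm. A picture is of the moment at which its call begins: read the wrist's pose just before it. get_calibration takes no time and is no camera call.
- job.hand_in(): hands the job in; it is judged then, once.
The state is a dict: "clock": time; "q": joint angles; "joint_vel": joint speeds; "joint_torque": joint torques, N m; "eef_pos": TCP position; "tcp_rot": TCP orientation; "contact_force": force on the tool from outside, world axes, zero at the start; "torque": the same for the moment, N m; "finger_gap": finger opening in mm; "finger_force": force on a finger pad.
Only numpy, scipy, OpenCV 4.12 (cv2) and the standard library are available. Lean on these libraries where they do the work, as an engineer would, in place of code of your own. Each camera call takes 0.05 s, during which the arm holds its last target. There are 200 camera calls.

## Working session

There is one attempt and no reset: what is moved stays moved. The work goes in short steps, Python scripts to look and compute and a tool call to move; the robot and the scene stay as the last step left them, time stands still between calls to the robot, and variables do not carry over. Pictures are saved under pics/ and viewed, at most 17 in all, crops included, and the job is handed in when it is done.

Besides the shell and the picture viewer there is one more tool, called after "Emit:" as a command line: name --argument value ..., lists and objects as JSON in quotes. servo_tool: Moves the arm, as the interface text tells. Its arguments: {"type":"object","properties":{"fingers":{"type":"array"},"dp":{"type":"array"},"twist":{"type":"array"},"force":{"type":"number"}},"required":["fingers","dp","twist"]}

```bash
mkdir -p pics
cat > h.py <<'E'
import numpy as np, cv2
from workcell import monitor, imaging, job, arm
def snap(n,f,scale=1,crop=None):
    im=imaging.get_image(n)[:,:,::-1].copy()
    cv2.imwrite(f'pics/{f}_raw.png',im)
    if crop: im=im[crop[1]:crop[3],crop[0]:crop[2]]
    im=cv2.resize(im,None,fx=scale,fy=scale,interpolation=cv2.INTER_CUBIC); cv2.imwrite(f'pics/{f}.png',im)
def ray(n,px,z,c2w=None):
    c=imaging.get_calibration(n); K=np.array(c['intrinsics']); T=np.array(c['cam_to_world']) if c2w is None else c2w
    p=np.linalg.inv(K)@[px[0],px[1],1]; d=T[:3,:3]@[p[0],-p[1],-p[2]]; o=T[:3,3]
    return o+d*(z-o[2])/d[2]
def proj(n,P,c2w=None):
    c=imaging.get_calibration(n); K=np.array(c['intrinsics']); T=np.array(c['cam_to_world']) if c2w is None else c2w
    q=T[:3,:3].T@(np.array(P,float)-T[:3,3]); p=K@[q[0],-q[1],-q[2]]; return p[:2]/p[2]
E
python3 - <<'E'
from h import *
s=monitor.read_state();print({k:np.round(v,3).tolist() for k,v in s.items()})
snap('top','t0',1.25);snap('scene','s0',1.25)
for n in('top','scene','wrist'):print(n,imaging.get_calibration(n))
E
```

```text
{'clock': 0.0, 'q': [-1.346, 0.629, 0.038, 1.518, -0.027, 0.996, -0.02], 'joint_vel': [-0.001, -0.001, 0.001, 0.0, -0.002, 0.0, -0.002], 'joint_torque': [0.0, -54.972, 1.143, -18.663, -0.052, 0.024, 0.0], 'eef_pos': [186.2, 622.286, 301.781], 'tcp_rot': [-0.0, 0.145, 0.989, -0.001], 'contact_force': [0.279, -0.913, -0.531], 'torque': [0.013, 0.011, -0.006], 'finger_force': 0.0, 'finger_gap': 93.888}
top {'intrinsics': array([[377.86743686,   0.        , 320.39600125],
       [  0.        , 377.86743686, 198.48303777],
       [  0.        ,   0.        ,   1.        ]]), 'cam_to_world': array([[-1.87461040e-02,  9.84972147e-01, -1.71692901e-01,
         3.18263249e+02],
       [-9.99707014e-01, -2.10954210e-02, -1.18688102e-02,
         9.85226613e+00],
       [-1.53123815e-02,  1.71420104e-01,  9.85079022e-01,
         1.16896805e+03],
       [ 0.00000000e+00,  0.00000000e+00,  0.00000000e+00,
         1.00000000e+00]])}
scene {'intrinsics': array([[384.62171325,   0.        , 315.42060438],
       [  0.        , 384.62171325, 197.90709753],
       [  0.        ,   0.        ,   1.  
[... 206 characters left out ...]
1.24312902e-02,  6.76780343e-01,  7.36080043e-01,
         7.97518685e+02],
       [ 0.00000000e+00,  0.00000000e+00,  0.00000000e+00,
         1.00000000e+00]])}
wrist {'intrinsics': array([[337.17116973,   0.        , 320.29064685],
       [  0.        , 337.17116973, 203.79362897],
       [  0.        ,   0.        ,   1.        ]]), 'tool_from_camera': array([[-1.98853234e-04,  9.64546687e-01,  2.63912199e-01,
         7.54005769e+01],
       [ 9.99999462e-01,  4.60505209e-04, -9.29572971e-04,
        -6.64261647e-01],
       [-1.01814947e-03,  2.63911873e-01, -9.64546260e-01,
        -8.23078473e+01],
       [ 0.00000000e+00,  0.00000000e+00,  0.00000000e+00,
         1.00000000e+00]])}
```

View pics/t0.png

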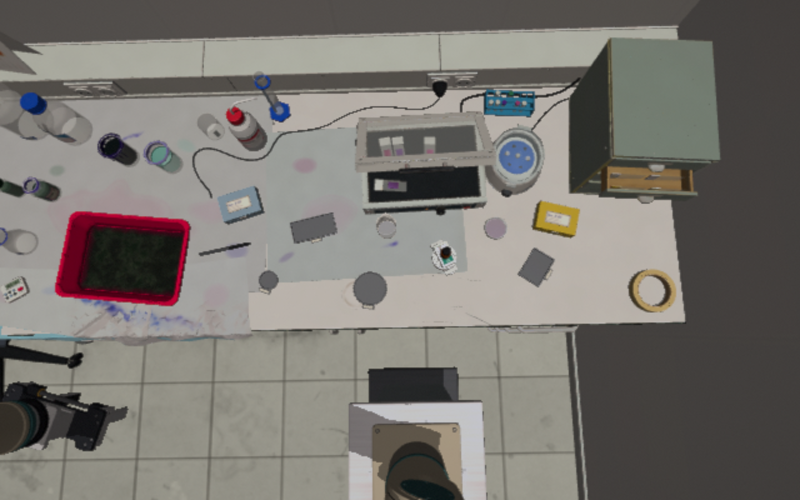

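View pics/s0.png

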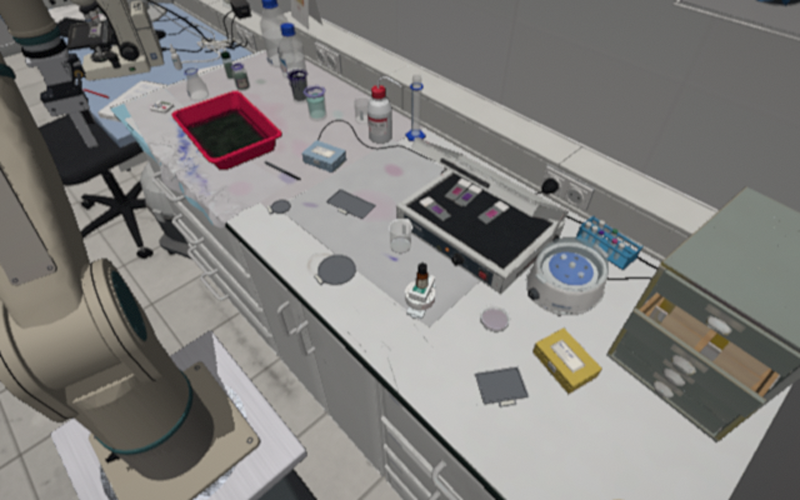

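Run:
```python
from h import *
im=cv2.imread('pics/t0_raw.png')
a=im[165:250,195:320];b=im[165:250,325:450]
cv2.imwrite('pics/c0.png',cv2.resize(a,None,fx=6,fy=6,interpolation=cv2.INTER_CUBIC))
cv2.imwrite('pics/c1.png',cv2.resize(b,None,fx=6,fy=6,interpolation=cv2.INTER_CUBIC))
g=cv2.cvtColor(im,cv2.COLOR_BGR2HSV)
m=((g[:,:,2]>75)&(g[:,:,2]<140)&(g[:,:,1]<45)).astype(np.uint8);m[:165]=0;m[250:]=0;m[:,:195]=0;m[:,450:]=0
n,l,st,ce=cv2.connectedComponentsWithStats(m)
for i in range(1,n):
  if st[i,4]>100:
    c,_=cv2.findContours((l==i).astype(np.uint8),0,2)
    r=cv2.minAreaRect(c[0]);P=[ray('top',p,5.5) for p in cv2.boxPoints(r)]
    print(st[i],ce[i],r,np.round(ray('top',ce[i],4),1),np.round(P,0)[:,:2].tolist())
```

```text
[232 170  38  25 657] [250.5129376 182.1217656] ((250.67648315429688, 183.2058868408203), (20.61552619934082, 36.1378059387207), 75.96376037597656) [578.6 243.9   4. ] [[594.0, 307.0], [620.0, 196.0], [555.0, 180.0], [530.0, 290.0]]
[414 198  30  32 520] [428.68653846 213.43269231] ((429.5539245605469, 213.8662872314453), (22.232730865478516, 25.835477828979492), 31.429563522338867) [ 467.2 -310.3    4. ] [[450.0, -262.0], [518.0, -308.0], [481.0, -364.0], [413.0, -317.0]]
[207 216  16  19 206] [214.30582524 224.13592233] ((213.70001220703125, 224.6000213623047), (15.205260276794434, 17.441329956054688), 26.56505012512207) [447.5 354.9   4. ] [[433.0, 389.0], [481.0, 366.0], [459.0, 323.0], [411.0, 346.0]]
[282 217  28  31 596] [295.62416107 230.79362416] ((295.0, 231.00003051757812), (26.870054244995117, 28.284271240234375), 45.0) [421.7 102.2   4. ] [[421.0, 164.0], [482.0, 102.0], [421.0, 44.0], [361.0, 106.0]]
```

View pics/c0.png

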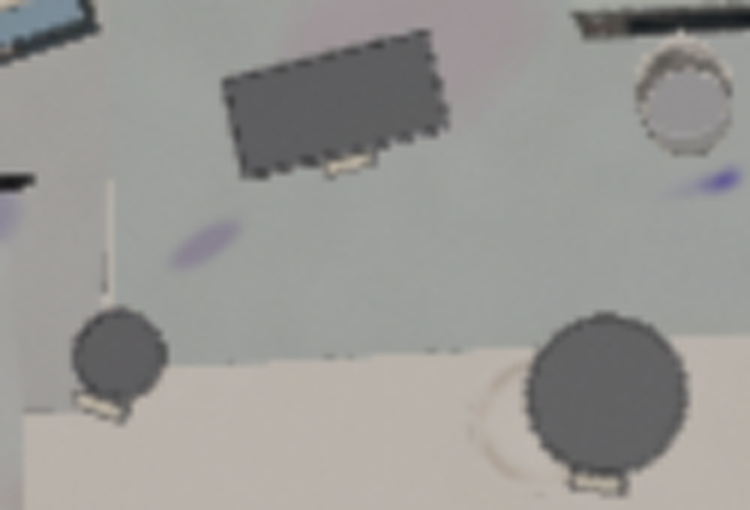

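View pics/c1.png

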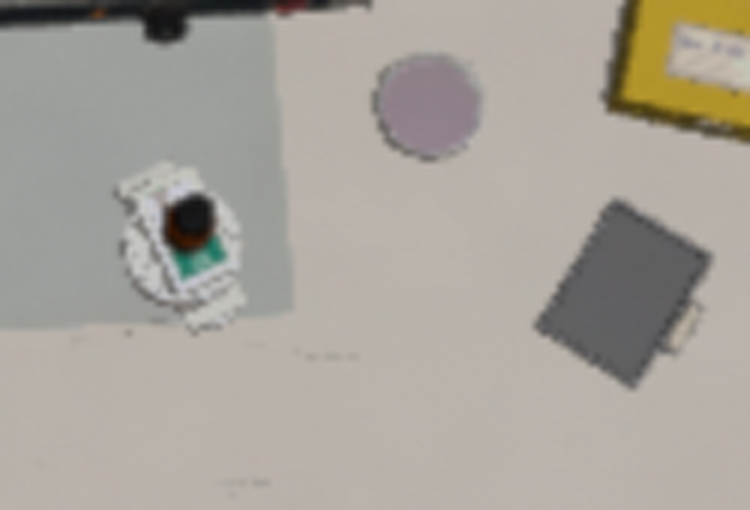

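Run:
```python
from h import *
f=lambda x,y,ox: (x/6+ox-.4, y/6+165-.4)
for n,(x,y),o,z in [('long c',(336,104),195,5.5),('long ends a',(233,129),195,5.5),('long b',(438,78),195,5.5),('short c',(624,292),325,5.5),('short end',(664,228),325,5.5),('short end2',(586,356),325,5.5),('small',(120,355),195,5.5),('small tab',(102,406),195,1),('large',(607,394),195,5.5),('cap',(190,214),325,112),('beaker base',(685,105),195,2),('petri',(428,105),325,14),('mailer a',(155,172),325,12),('mailer b',(217,316),325,12),('rollL',(124,255),325,30),('rollR',(243,240),325,30)]:
  print(n,np.round(ray('top',f(x,y,o),z),1))
```

```text
long c [578.8 243.3   5.5]
long ends a [566.6 297.5   5.5]
long b [591.7 189.6   5.5]
short c [ 467.5 -309.7    5.5]
short end [ 500.4 -332.5    5.5]
short end2 [ 434.9 -288.     5.5]
small [448.5 353.6   5.5]
small tab [422.7 363.5   1. ]
large [423.2 101.7   5.5]
cap [495.2 -78.9 112. ]
beaker base [575.   59.7   2. ]
petri [ 566.3 -212.6   14. ]
mailer a [534.4 -70.   12. ]
mailer b [458.6 -99.3  12. ]
rollL [488.5 -51.6  30. ]
rollR [ 495.  -112.2   30. ]
```

Emit:
servo_tool --fingers '[-1,-1,-1,-1,-1,-1,-1,-1]' --dp '[[40,-30,10],[75,-65,20],[110,-100,20],[140,-140,20],[165,-185,20],[185,-230,20],[200,-280,20],[205,-330,20]]' --twist '[[0,0,0],[0,0,0],[0,0,0],[0,0,0],[0,0,0],[0,0,0],[0,0,0],[0,0,0]]'

```text
clock: 0.9
eef_pos: [392.1, 294.5, 322.4]
tcp_rot: [0.0, 0.146, 0.989, -0.0]
contact_force: [1.9, -0.3, -0.6]
finger_gap: 93.8
finger_force: 0.0
```

Emit:
servo_tool --fingers '[-1,-1,-1,-1,-1,-1,-1,-1]' --dp '[[10,-50,0],[20,-100,0],[29,-149,0],[38,-198,0],[47,-247,0],[56,-296,0],[65,-345,0],[69,-373,0]]' --twist '[[0,0,0],[0,0,0],[0,0,0],[0,0,0],[0,0,0],[0,0,0],[0,0,0],[0,0,0]]'

```text
clock: 1.7
eef_pos: [459.9, -80.4, 322.7]
tcp_rot: [0.0, 0.147, 0.989, -0.001]
contact_force: [0.2, -0.2, 0.5]
finger_gap: 94.2
finger_force: 0.0
```

Emit:
servo_tool --fingers '[-1,-1]' --dp '[[0,0,0],[0,0,0]]' --twist '[[0,0,0],[0,0,0]]'

```text
clock: 1.9
eef_pos: [459.6, -76.3, 322.4]
tcp_rot: [-0.0, 0.146, 0.989, 0.0]
contact_force: [0.1, 0.5, 0.3]
finger_gap: 94.0
finger_force: 0.0
```

```bash
cat >> h.py <<'E'
from scipy.spatial.transform import Rotation as Ro
def wT(s):
    T=np.eye(4);T[:3,:3]=Ro.from_quat(s['tcp_rot'],scalar_first=True).as_matrix();T[:3,3]=s['eef_pos']
    return T@np.array(imaging.get_calibration('wrist')['tool_from_camera'])
def wsnap(f,scale=1.25,crop=None):
    s=monitor.read_state();T=wT(s);np.save(f'pics/{f}.npy',T);snap('wrist',f,scale,crop);print(s['eef_pos'],s['tcp_rot']);return T
E
python3 - <<'E'
from h import *
T=wsnap('w1',1)
c=proj('wrist',[494,-82,30],T);print(c)
x,y=int(max(100,min(540,c[0]))),int(max(75,min(325,c[1])))
im=cv2.imread('pics/w1_raw.png');print(x-100,y-75)
cv2.imwrite('pics/w1.png',cv2.resize(im[y-75:y+75,x-100:x+100],None,fx=4,fy=4,interpolation=cv2.INTER_CUBIC))
E
```

```text
[459.58338136 -76.30594696 322.36839627] [-4.96597661e-04  1.45609783e-01  9.89341949e-01  2.29420799e-04]
[324.32793096 210.28556642]
224 135
```

View pics/w1.png

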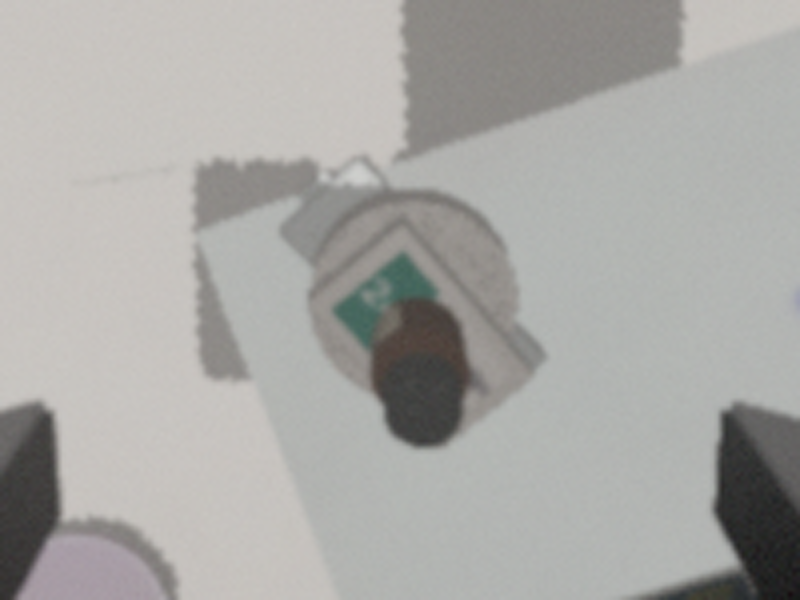

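Run:
```python
from h import *
T=np.load('pics/w1.npy')
f=lambda x,y:(x/4+224-.4,y/4+135-.4)
P={}
for n,p,z in [('cap',(425,402),112),('A',(405,218),55),('B',(312,296),55),('C',(546,360),55),('roll top',(417,191),34),('rollL',(308,296),34),('rollR',(519,298),34),('m1',(282,230),12),('m2',(360,157),12),('m3',(548,357),12)]:
  P[n]=ray('wrist',f(*p),z,T);print(n,P[n].round(1))
print('box c',(P['B']+P['C'])/2,'len',np.linalg.norm(P['C']-P['A']),np.linalg.norm(P['B']-P['A']),'dir',np.degrees(np.arctan2(*(P['C']-P['A'])[1::-1])))
print('roll',(P['rollL']+P['rollR'])/2,np.linalg.norm(P['rollL']-P['rollR']))
print(np.linalg.norm(P['m1']-P['m2']),P['m2']-P['m1'])
```

```text
cap [495.  -78.1 112. ]
A [464.6 -73.   55. ]
B [ 478.  -103.2   55. ]
C [513.8 -47.4  55. ]
roll top [462.7 -68.6  34. ]
rollL [ 483.1 -107.1   34. ]
rollR [501.1 -49.5  34. ]
m1 [ 467.  -111.4   12. ]
m2 [452.6 -82.6  12. ]
m3 [528.6 -45.6  12. ]
box c [495.89541065 -75.28606692  55.        ] len 55.49740886811985 33.01828797529132 dir 27.45048881641888
roll [492.09745398 -78.3169295   34.        ] 60.37569053219717
32.19861999827629 [-14.38696883  28.80566364   0.        ]
```

Emit:
servo_tool --fingers '[-1,-1,-1]' --dp '[[15,0,-40],[35,0,-80],[35,0,-80]]' --twist '[[0,0,0],[0,0,0],[0,0,0]]'

```text
clock: 2.25
eef_pos: [494.1, -73.4, 237.8]
tcp_rot: [-0.005, 0.143, 0.99, 0.0]
contact_force: [-0.6, 1.0, 1.0]
finger_gap: 94.1
finger_force: 0.0
```

Emit:
servo_tool --fingers '[-1,-1,-1,-1]' --dp '[[0,0,0],[0,0,0],[0,0,0],[0,0,0]]' --twist '[[0,0,0],[0,0,0],[0,0,0],[0,0,0]]'

```text
clock: 2.65
eef_pos: [495.1, -76.2, 244.4]
tcp_rot: [0.001, 0.145, 0.989, 0.0]
contact_force: [-0.0, -0.2, 0.3]
finger_gap: 94.2
finger_force: 0.0
```

Emit:
servo_tool --fingers '[-1,-1,-1,-1,-1,-1]' --dp '[[0,-2,-20],[0,-2,-40],[0,-2,-60],[0,-2,-75],[0,-2,-83],[0,-2,-83]]' --twist '[[0,0,0],[0,0,0],[0,0,0],[0,0,0],[0,0,0],[0,0,0]]'

```text
clock: 3.25
eef_pos: [494.6, -78.3, 159.6]
tcp_rot: [-0.0, 0.145, 0.989, 0.0]
contact_force: [-0.5, -0.0, -0.2]
finger_gap: 93.7
finger_force: 0.0
```

Emit:
servo_tool --fingers '[-1,-1,-1]' --dp '[[0,0,0],[0,0,0],[0,0,0]]' --twist '[[0,0,0],[0,0,0],[0,0,0]]'

```text
clock: 3.55
eef_pos: [495.3, -78.3, 160.4]
tcp_rot: [0.001, 0.145, 0.989, 0.0]
contact_force: [0.7, -0.4, 0.1]
finger_gap: 94.0
finger_force: 0.0
```

Run:
```python
from h import *
wsnap('w2',1.25)
```

```text
[495.3060441  -78.31741938 160.41568256] [6.96564301e-04 1.44863706e-01 9.89451373e-01 4.49515311e-05]
```

View pics/w2.png

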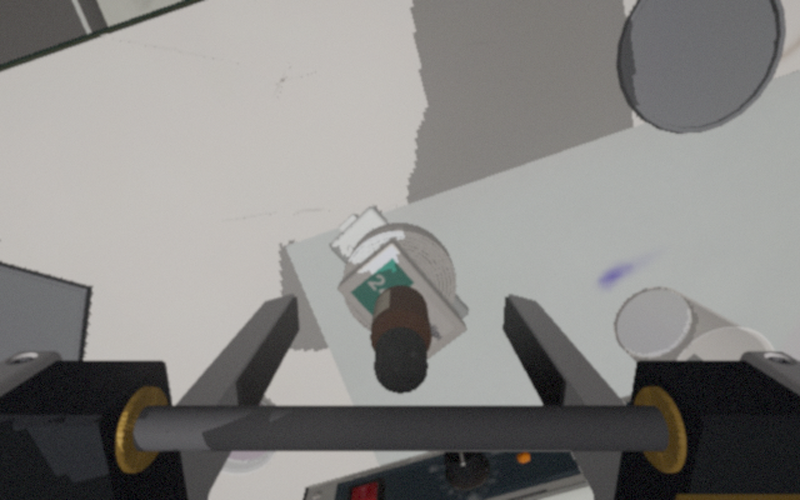

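Emit:
servo_tool --fingers '[0,0.2,0.4,0.6,0.8,1,1,1]' --dp '[[0,0,0],[0,0,0],[0,0,0],[0,0,0],[0,0,0],[0,0,0],[0,0,0],[0,0,0]]' --twist '[[0,0,0],[0,0,0],[0,0,0],[0,0,0],[0,0,0],[0,0,0],[0,0,0],[0,0,0]]' --force 8

```text
clock: 4.4
eef_pos: [494.9, -78.3, 159.7]
tcp_rot: [-0.0, 0.145, 0.989, 0.0]
contact_force: [0.3, 0.1, 0.3]
finger_gap: 33.5
finger_force: 0.0
```

Emit:
servo_tool --fingers '[1,1,1,1]' --dp '[[0,0,0],[0,0,0],[0,0,0],[0,0,0]]' --twist '[[0,0,0],[0,0,0],[0,0,0],[0,0,0]]'

```text
clock: 4.8
eef_pos: [494.9, -78.3, 159.7]
tcp_rot: [-0.0, 0.145, 0.989, 0.0]
contact_force: [-0.7, -0.2, -1.3]
finger_gap: 24.8
finger_force: 8.0
```

Emit:
servo_tool --fingers '[1,1,1,1,1,1,1,1]' --dp '[[0,0,3],[0,0,8],[0,0,18],[0,0,32],[0,0,48],[-1,10,62],[-3,30,70],[-6,55,72]]' --twist '[[0,0,0],[0,0,0],[0,0,0],[0,0,0],[0,0,0],[0,0,0],[0,0,0],[0,0,0]]'

```text
clock: 5.6
eef_pos: [489.6, -23.7, 233.6]
tcp_rot: [0.002, 0.146, 0.989, 0.0]
contact_force: [-0.2, -0.4, -0.9]
finger_gap: 24.6
finger_force: 8.0
```

Emit:
servo_tool --fingers '[1,1,1,1,1,1,1,1]' --dp '[[-4,35,0],[-8,70,0],[-12,105,0],[-16,140,0],[-20,175,0],[-24,210,0],[-28,245,0],[-32,280,0]]' --twist '[[0,0,0],[0,0,0],[0,0,0],[0,0,0],[0,0,0],[0,0,0],[0,0,0],[0,0,0]]'

```text
clock: 6.4
eef_pos: [456.6, 258.2, 232.6]
tcp_rot: [0.0, 0.145, 0.989, 0.0]
contact_force: [0.6, 0.0, 0.0]
finger_gap: 25.1
finger_force: 8.0
```

Emit:
servo_tool --fingers '[1,1,1,1,1,1,1]' --dp '[[-3,30,0],[-5,57,0],[-7,77,0],[-8,90,0],[-8,97,0],[-8,97,0],[-8,97,0]]' --twist '[[0,0,0],[0,0,0],[0,0,0],[0,0,0],[0,0,0],[0,0,0],[0,0,0]]'

```text
clock: 7.1
eef_pos: [449.2, 352.5, 231.8]
tcp_rot: [0.0, 0.146, 0.989, -0.0]
contact_force: [-0.2, -0.6, 0.7]
finger_gap: 24.9
finger_force: 8.0
```

Run:
```python
from h import *
wsnap('w3',1.25)
```

```text
[449.2264882  352.47214826 231.78244655] [ 4.58567300e-05  1.45559534e-01  9.89349396e-01 -4.38484633e-04]
```

View pics/w3.png

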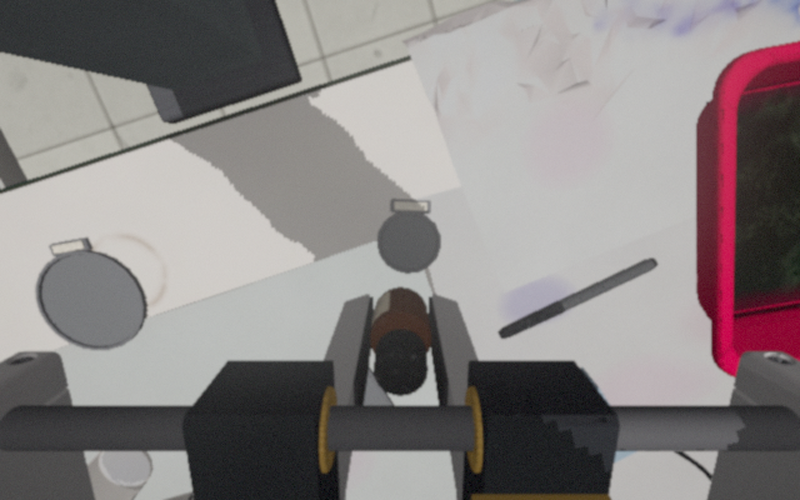

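Run:
```python
from h import *
T=np.load('pics/w3.npy')
print(ray('wrist',(409/1.25,240/1.25),5.5,T),ray('wrist',(401/1.25,368/1.25),231.8-48,T),ray('wrist',(92/1.25,299/1.25),5.5,T))
```

```text
[448.63234271 358.85141834   5.5       ] [449.9646295  351.86796073 183.8       ] [422.64118892 108.23420082   5.5       ]
```

Emit:
servo_tool --fingers '[1,1,1,1,1,1,1]' --dp '[[0,1,-20],[0,2,-45],[0,3,-70],[0,4,-88],[0,4,-96],[0,4,-96],[0,4,-96]]' --twist '[[0,0,0],[0,0,0],[0,0,0],[0,0,0],[0,0,0],[0,0,0],[0,0,0]]'

```text
clock: 7.85
eef_pos: [449.5, 357.4, 136.3]
tcp_rot: [0.0, 0.145, 0.989, 0.0]
contact_force: [-0.1, 0.2, -0.1]
finger_gap: 25.1
finger_force: 8.0
```

Run:
```python
from h import *
T=wsnap('w4',4,(230,110,430,260))
```

```text
[449.4933793  357.39262154 136.32625684] [3.38749091e-04 1.45327508e-01 9.89383521e-01 2.21390230e-04]
```

View pics/w4.png

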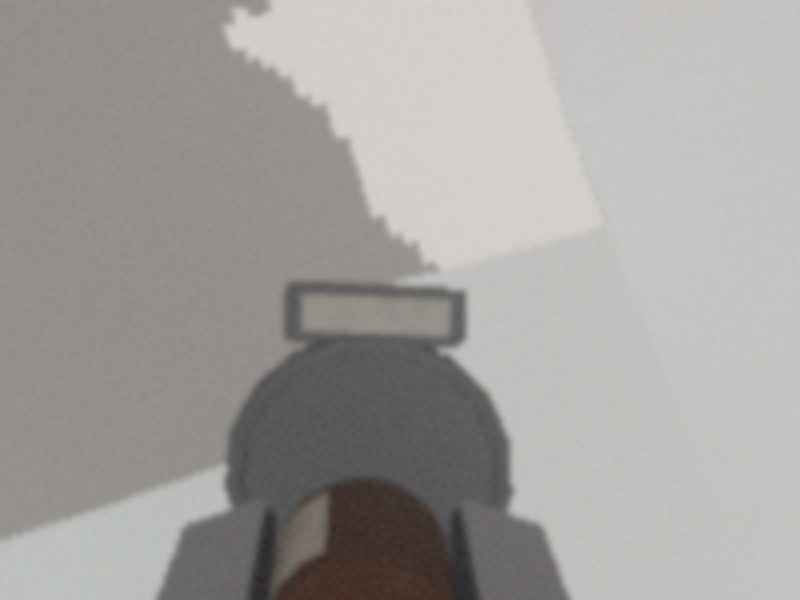

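Run:
```python
from h import *
T=np.load('pics/w4.npy')
f=lambda x,y:(x/4+230-.4,y/4+110-.4)
L,R,U=[ray('wrist',f(*p),5.5,T) for p in((228,460),(510,470),(370,337))]
print(L,R,np.linalg.norm(L-R),(L+R)/2,U)
B=ray('wrist',f(365,478),31,T);print(B)
```

```text
[440.39420794 336.27204531   5.5       ] [455.64375294 380.81559399   5.5       ] 47.081592490836556 [448.01898044 358.54381965   5.5       ] [427.01321924 364.96734159   5.5       ]
[441.28218211 359.75444415  31.        ]
```

Emit:
servo_tool --fingers '[1,1,1,1,1,1]' --dp '[[-1,0,-8],[-2,1,-16],[-2,1,-22],[-2,1,-25],[-2,1,-26],[-2,1,-26]]' --twist '[[0,0,0],[0,0,0],[0,0,0],[0,0,0],[0,0,0],[0,0,0]]'

```text
clock: 8.5
eef_pos: [446.9, 358.7, 109.5]
tcp_rot: [-0.0, 0.145, 0.989, -0.0]
contact_force: [0.8, 0.5, -0.9]
finger_gap: 25.0
finger_force: 8.0
```

Emit:
servo_tool --fingers '[1,1,1,1]' --dp '[[0,0,-1],[0,0,-2],[0,0,-2],[0,0,-2]]' --twist '[[0,0,0],[0,0,0],[0,0,0],[0,0,0]]'

```text
clock: 8.9
eef_pos: [446.9, 358.7, 107.8]
tcp_rot: [0.0, 0.145, 0.989, 0.0]
contact_force: [0.8, 0.4, -0.0]
finger_gap: 25.1
finger_force: 8.0
```

No contact yet; continue down in half-millimetre steps.

Emit:
servo_tool --fingers '[1,1,1,1]' --dp '[[0,0,-0.5],[0,0,-1],[0,0,-1],[0,0,-1]]' --twist '[[0,0,0],[0,0,0],[0,0,0],[0,0,0]]'

```text
clock: 9.3
eef_pos: [447.0, 358.8, 107.1]
tcp_rot: [0.0, 0.145, 0.989, 0.0]
contact_force: [-1.8, -0.7, 5.9]
finger_gap: 24.9
finger_force: 8.0
```

Emit:
servo_tool --fingers '[1,1,1]' --dp '[[0,0,-0.5],[0,0,-1],[0,0,-1]]' --twist '[[0,0,0],[0,0,0],[0,0,0]]'

```text
clock: 9.6
eef_pos: [447.1, 358.7, 106.7]
tcp_rot: [0.0, 0.145, 0.989, 0.0]
contact_force: [-2.4, -0.9, 10.0]
finger_gap: 24.7
finger_force: 8.0
```

Emit:
servo_tool --fingers '[1,1,0.4,0.3,0.2,0,-0.4,-1]' --dp '[[0,0,0.8],[0,0,1.2],[0,0,1.2],[0,0,1.2],[0,0,1.2],[0,0,1.2],[0,0,1.2],[0,0,1.2]]' --twist '[[0,0,0],[0,0,0],[0,0,0],[0,0,0],[0,0,0],[0,0,0],[0,0,0],[0,0,0]]'

```text
clock: 10.4
eef_pos: [446.9, 358.7, 106.8]
tcp_rot: [-0.0, 0.145, 0.989, 0.0]
contact_force: [0.6, -0.6, -0.4]
finger_gap: 58.3
finger_force: 0.0
```

Emit:
servo_tool --fingers '[-1,-1,-1,-1,-1,-1,-1,-1]' --dp '[[0,0,0],[0,0,2],[0,0,10],[0,0,30],[0,0,60],[0,0,100],[0,0,140],[5,-30,170]]' --twist '[[0,0,0],[0,0,0],[0,0,0],[0,0,0],[0,0,0],[0,0,0],[0,0,0],[0,0,0]]'

```text
clock: 11.2
eef_pos: [451.2, 332.9, 279.9]
tcp_rot: [0.001, 0.142, 0.99, 0.003]
contact_force: [0.3, -0.1, -0.6]
finger_gap: 94.4
finger_force: 0.0
```

Run:
```python
from h import *
wsnap('w5',1)
snap('top','t1',1)
T=np.load('pics/w5.npy');im=cv2.imread('pics/t1_raw.png')[165:250,180:305];w=cv2.imread('pics/w5_raw.png')
cv2.imwrite('pics/m5.png',np.vstack([cv2.resize(im,(640,435),interpolation=cv2.INTER_CUBIC)[200:],w[:300]]))
```

```text
[451.19047027 332.91020757 279.93489983] [8.19274630e-04 1.41728255e-01 9.89901441e-01 2.75090520e-03]
```

View pics/m5.png

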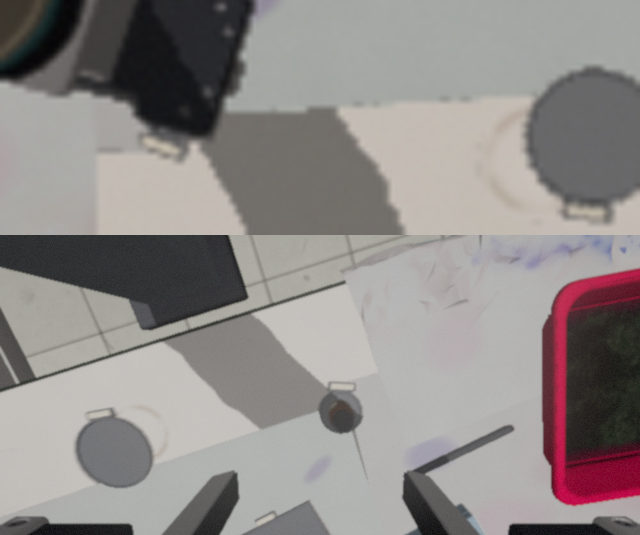

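Emit:
servo_tool --fingers '[-1,-1,-1,-1,-1,-1,-1,-1]' --dp '[[2,-45,5],[4,-90,10],[6,-135,15],[8,-180,20],[10,-225,20],[12,-270,20],[14,-315,20],[16,-360,20]]' --twist '[[0,0,0.1],[0,0,0.2],[0,0,0.3],[0,0,0.4],[0,0,0.5],[0,0,0.6],[0,0,0.7],[0,0,0.77]]'

```text
clock: 12.1
eef_pos: [467.5, -32.7, 296.8]
tcp_rot: [-0.0, -0.239, 0.971, 0.0]
contact_force: [1.0, -0.5, -0.1]
finger_gap: 94.1
finger_force: 0.0
```

Emit:
servo_tool --fingers '[-1,-1,-1,-1,-1]' --dp '[[3,-40,0],[3,-60,0],[3,-60,0],[3,-60,0],[3,-60,0]]' --twist '[[0,0,0],[0,0,0],[0,0,0],[0,0,0],[0,0,0]]'

```text
clock: 12.6
eef_pos: [470.9, -89.4, 296.7]
tcp_rot: [-0.0, -0.239, 0.971, 0.001]
contact_force: [0.1, -0.4, 0.3]
finger_gap: 94.1
finger_force: 0.0
```

Run:
```python
from h import *
T=wsnap('w6',1)
x,y=np.array(proj('wrist',[496,-76,30],T)).astype(int);print(x-75,y-60)
im=cv2.imread('pics/w6_raw.png')
cv2.imwrite('pics/w6.png',cv2.resize(im[y-60:y+60,x-75:x+75],None,fx=5,fy=5,interpolation=cv2.INTER_CUBIC))
```

```text
[470.90430015 -89.3532329  296.72714606] [-8.93162796e-05 -2.38579894e-01  9.71122704e-01  5.65218649e-04]
246 151
```

View pics/w6.png

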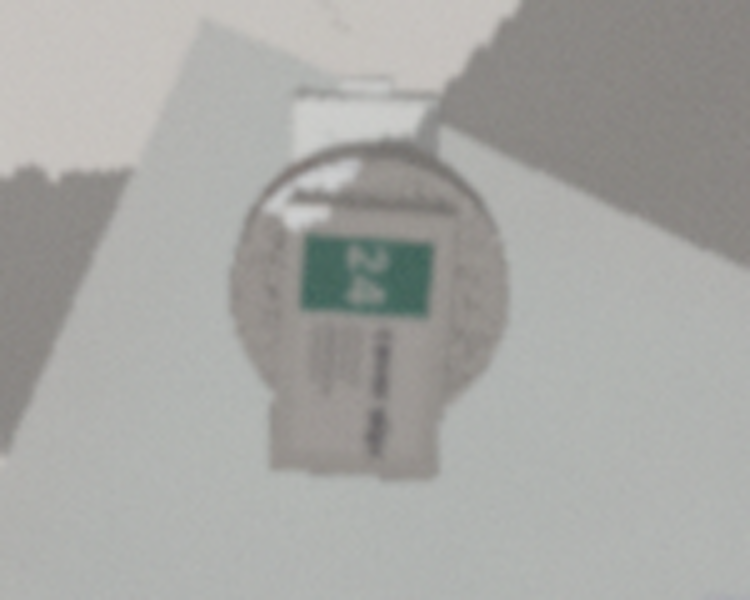

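Run:
```python
from h import *
T=np.load('pics/w6.npy')
f=lambda x,y,z:ray('wrist',(x/5+246-.4,y/5+151-.4),z,T)
c=[f(*p,55) for p in((288,205),(458,212),(438,478),(270,469))]
print(np.round(c,1),np.mean(c,0));
v=(c[3]+c[2]-c[0]-c[1])/2;print(np.linalg.norm(v),np.degrees(np.arctan2(v[1],v[0])),np.linalg.norm(c[1]-c[0]))
r=[f(229,285,34),f(509,288,34)];print(np.mean(r,0),np.linalg.norm(r[0]-r[1]),f(370,143,34))
m=[f(293,95,12),f(440,95,12)];print(m,np.linalg.norm(m[0]-m[1]))
d=m[1]-m[0];a=np.arctan2(d[1],d[0])-np.pi/2;print(np.degrees(a)); print(np.mean(m,0)+45*np.array([np.cos(a),np.sin(a),0]))
```

```text
[[ 479.3 -105.    55. ]
 [ 465.   -74.6   55. ]
 [ 516.6  -51.5   55. ]
 [ 530.9  -83.1   55. ]] [497.96608081 -78.54925603  55.        ]
56.28716360963176 23.601604968359705 33.59748583718694
[492.11039284 -80.33807447  34.        ] 59.622647424076646 [464.4804938  -94.53172607  34.        ]
[array([ 466.66543422, -112.4856261 ,   12.        ]), array([451.71602055, -83.86840722,  12.        ])] 32.28668743268519
27.582218301381097
[499.07635679 -77.34107254  12.        ]
```

Emit:
servo_tool --fingers '[-1,-1,-1,-1,-1,-1,-1,-1]' --dp '[[14,6,-35],[27,11,-75],[27,11,-110],[27,11,-135],[27,11,-150],[27,11,-158],[27,11,-160],[27,11,-160]]' --twist '[[0,0,-0.07],[0,0,-0.07],[0,0,-0.07],[0,0,-0.07],[0,0,-0.07],[0,0,-0.07],[0,0,-0.07],[0,0,-0.07]]'

```text
clock: 13.45
eef_pos: [498.2, -79.7, 137.2]
tcp_rot: [0.0, -0.204, 0.979, 0.0]
contact_force: [-0.5, 0.5, 0.9]
finger_gap: 93.9
finger_force: 0.0
```

Emit:
servo_tool --fingers '[-1,-1,-1]' --dp '[[0,0,0],[0,0,0],[0,0,0]]' --twist '[[0,0,0],[0,0,0],[0,0,0]]'

```text
clock: 13.75
eef_pos: [498.2, -80.4, 137.5]
tcp_rot: [0.001, -0.203, 0.979, -0.0]
contact_force: [0.6, 0.1, -0.7]
finger_gap: 93.7
finger_force: 0.0
```

Emit:
servo_tool --fingers '[-0.2,0,0.2,0.3,0.5,0.7,1,1]' --dp '[[0,1.5,0],[0,1.5,0],[0,1.5,0],[0,1.5,0],[0,1.5,0],[0,1.5,0],[0,1.5,0],[0,1.5,0]]' --twist '[[0,0,0],[0,0,0],[0,0,0],[0,0,0],[0,0,0],[0,0,0],[0,0,0],[0,0,0]]' --force 10

```text
clock: 14.55
eef_pos: [497.9, -78.8, 136.9]
tcp_rot: [-0.0, -0.203, 0.979, 0.0]
contact_force: [-0.9, 0.4, 0.1]
finger_gap: 35.0
finger_force: 10.0
```

Emit:
servo_tool --fingers '[1,1,1]' --dp '[[0,0,0],[0,0,0],[0,0,0]]' --twist '[[0,0,0],[0,0,0],[0,0,0]]'

```text
clock: 14.85
eef_pos: [497.9, -78.8, 136.9]
tcp_rot: [-0.0, -0.203, 0.979, 0.0]
contact_force: [-0.1, -0.1, 0.2]
finger_gap: 34.8
finger_force: 10.0
```

Emit:
servo_tool --fingers '[1,1,1,1,1,1,1,1]' --dp '[[0,0,3],[0,0,8],[0,0,18],[0,0,32],[0,0,48],[-1,-10,62],[-4,-30,74],[-8,-60,80]]' --twist '[[0,0,0],[0,0,0],[0,0,0],[0,0,0],[0,0,0],[0,0,-0.04],[0,0,-0.12],[0,0,-0.22]]'

```text
clock: 15.65
eef_pos: [490.7, -137.9, 218.8]
tcp_rot: [0.001, -0.094, 0.996, 0.0]
contact_force: [1.2, -0.5, -0.4]
finger_gap: 34.8
finger_force: 10.0
```

Emit:
servo_tool --fingers '[1,1,1,1,1,1,1,1]' --dp '[[-4,-30,0],[-8,-60,0],[-12,-90,0],[-16,-120,0],[-19,-145,0],[-21,-163,0],[-22,-171,0],[-22,-171,0]]' --twist '[[0,0,-0.12],[0,0,-0.24],[0,0,-0.36],[0,0,-0.48],[0,0,-0.6],[0,0,-0.7],[0,0,-0.79],[0,0,-0.79]]'

```text
clock: 16.45
eef_pos: [467.5, -311.2, 217.7]
tcp_rot: [0.0, 0.297, 0.955, -0.001]
contact_force: [-0.1, 0.3, -0.3]
finger_gap: 35.2
finger_force: 10.0
```

Emit:
servo_tool --fingers '[1,1,1]' --dp '[[0,0,0],[0,0,0],[0,0,0]]' --twist '[[0,0,0],[0,0,0],[0,0,0]]'

```text
clock: 16.75
eef_pos: [468.2, -308.9, 217.1]
tcp_rot: [0.0, 0.295, 0.956, 0.0]
contact_force: [0.1, 0.4, -0.1]
finger_gap: 34.9
finger_force: 10.0
```

Run:
```python
from h import *
wsnap('w7',1.25)
```

```text
[ 468.17123514 -308.92766958  217.05324158] [2.62237421e-05 2.94904369e-01 9.55526713e-01 3.37685223e-04]
```

View pics/w7.png

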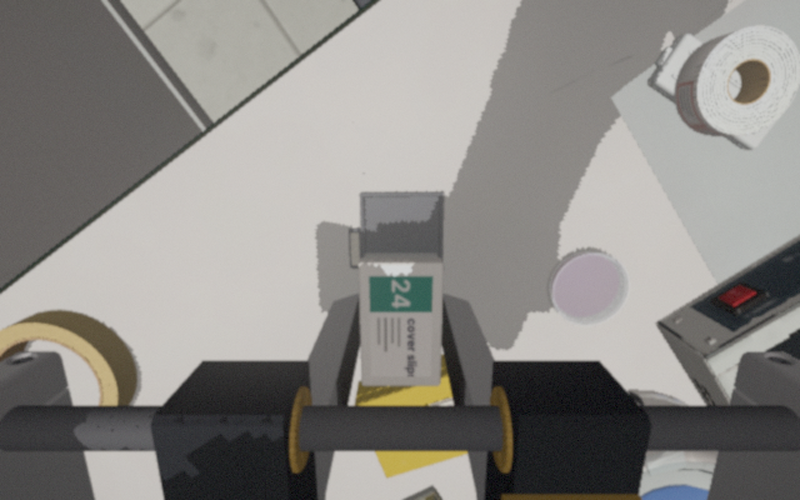

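Run:
```python
from h import *
T=np.load('pics/w7.npy')
f=lambda x,y,z:ray('wrist',(x/1.25,y/1.25),z,T)
a,b=f(360,192,5.5),f(443,193,5.5);print(a,b,np.linalg.norm(a-b));d=b-a;an=np.arctan2(d[1],d[0]);print(np.degrees(an))
print((a+b)/2+40.5*np.array([np.sin(an),-np.cos(an),0]), (a+b)/2+40.5*np.array([-np.sin(an),np.cos(an),0]))
z=217-77-5; c=[f(358,262,z+0),f(442,254,z),f(441,384,z),f(361,384,z)];print(np.round(c,1))
```

```text
[ 419.29434251 -309.28871622    5.5       ] [ 452.38687822 -262.05545739    5.5       ] 57.672321433434
54.98417002926222
[ 469.00984883 -308.91109753    5.5       ] [ 402.6713719  -262.43307608    5.5       ]
[[ 435.9 -307.8  135. ]
 [ 452.3 -277.8  135. ]
 [ 502.  -310.4  135. ]
 [ 482.1 -339.5  135. ]]
```

Emit:
servo_tool --fingers '[1,1,1,1,1,1,1,1]' --dp '[[0,0,-20],[0,0,-45],[0,0,-70],[0,0,-90],[0,0,-102],[0,0,-108],[0,0,-110],[0,0,-110]]' --twist '[[0,0,0],[0,0,0],[0,0,0],[0,0,0],[0,0,0],[0,0,0],[0,0,0],[0,0,0]]'

```text
clock: 17.6
eef_pos: [468.2, -310.0, 107.3]
tcp_rot: [0.0, 0.296, 0.955, -0.0]
contact_force: [0.4, -0.5, 0.3]
finger_gap: 34.8
finger_force: 10.0
```

Emit:
servo_tool --fingers '[1,1,1,1]' --dp '[[0,0,-0.5],[0,0,-1],[0,0,-1.5],[0,0,-1.5]]' --twist '[[0,0,0],[0,0,0],[0,0,0],[0,0,0]]'

```text
clock: 18.0
eef_pos: [468.0, -309.8, 105.6]
tcp_rot: [0.0, 0.296, 0.955, -0.0]
contact_force: [-0.3, 0.2, 0.5]
finger_gap: 35.0
finger_force: 10.0
```

Emit:
servo_tool --fingers '[1,1,1,1]' --dp '[[0,0,-0.5],[0,0,-1],[0,0,-1],[0,0,-1]]' --twist '[[0,0,0],[0,0,0],[0,0,0],[0,0,0]]'

```text
clock: 18.4
eef_pos: [468.0, -309.9, 105.4]
tcp_rot: [0.0, 0.296, 0.955, 0.0]
contact_force: [-1.8, 1.3, 8.5]
finger_gap: 34.9
finger_force: 10.0
```

Emit:
servo_tool --fingers '[1,0.2,0.1,0.05,0,0,0,0]' --dp '[[0,0,0.8],[0,0,0.8],[0,0,0.8],[0,0,0.8],[0,0,0.8],[0,0,0.8],[0,0,3],[0,0,8]]' --twist '[[0,0,0],[0,0,0],[0,0,0],[0,0,0],[0,0,0],[0,0,0],[0,0,0],[0,0,0]]'

```text
clock: 19.2
eef_pos: [467.6, -309.6, 112.3]
tcp_rot: [-0.0, 0.296, 0.955, 0.0]
contact_force: [-0.1, 0.4, -0.3]
finger_gap: 47.0
finger_force: 0.0
```

Emit:
servo_tool --fingers '[0,0,-0.5,-1,-1,-1,-1,-1]' --dp '[[0,0,20],[0,0,50],[0,0,90],[0,0,130],[0,20,165],[0,50,180],[0,85,185],[0,120,185]]' --twist '[[0,0,0],[0,0,0],[0,0,0],[0,0,0],[0,0,0],[0,0,0],[0,0,0],[0,0,0]]'

```text
clock: 20.0
eef_pos: [468.1, -189.0, 299.0]
tcp_rot: [0.002, 0.296, 0.955, 0.0]
contact_force: [0.5, 0.7, -0.1]
finger_gap: 91.4
finger_force: 0.0
```

Emit:
servo_tool --fingers '[-1,-1,-1,-1,-1,-1,-1]' --dp '[[-4,30,0],[-8,60,0],[-10,80,0],[-10,95,0],[-10,95,0],[-10,95,0],[-10,95,0]]' --twist '[[0,0,0],[0,0,0],[0,0,0],[0,0,0],[0,0,0],[0,0,0],[0,0,0]]'

```text
clock: 20.7
eef_pos: [457.9, -96.0, 297.6]
tcp_rot: [0.0, 0.297, 0.955, -0.0]
contact_force: [-0.0, -1.3, -0.0]
finger_gap: 94.0
finger_force: 0.0
```

Run:
```python
from h import *
T=wsnap('w8',1)
c=proj('wrist',[494,-80,15],T);print(c);x,y=int(c[0]),int(c[1])
im=cv2.imread('pics/w8_raw.png')
a=cv2.resize(im[max(0,y-60):y+60,x-75:x+75],(600,480),interpolation=cv2.INTER_CUBIC)
snap('top','t2',1);t=cv2.imread('pics/t2_raw.png')[190:240,405:455];t=cv2.resize(t,(200,200),interpolation=cv2.INTER_CUBIC)
a=np.hstack([a,np.vstack([t,np.zeros((280,200,3),np.uint8)])]);cv2.imwrite('pics/w8.png',a);print(x-75,max(0,y-60))
```

```text
[457.90379659 -95.9614829  297.63142803] [ 3.50961634e-04  2.96663107e-01  9.54982106e-01 -2.35823529e-04]
[350.26797403 200.33107287]
275 140
```

View pics/w8.png

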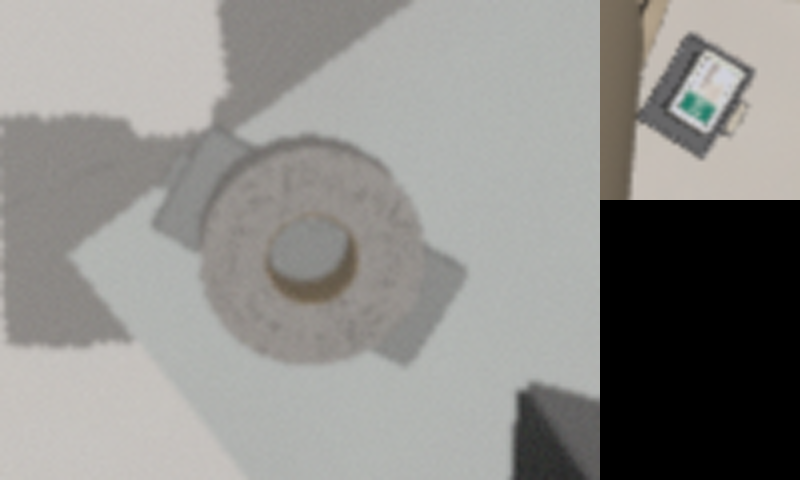

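Run:
```python
from h import *
T=np.load('pics/w8.npy')
f=lambda x,y,z:ray('wrist',(x/4+275-.4,y/4+140-.4),z,T)
L,R,U,D=f(200,258,34),f(426,258,34),f(313,141,34),f(308,365,34)
print((L+R)/2,np.linalg.norm(L-R),(U+D)/2,np.linalg.norm(U-D))
m=[f(*p,12) for p in((218,126),(152,228),(405,366),(467,270))];print(np.round(m,1),np.mean(m,0))
v=m[2]+m[3]-m[0]-m[1];print(np.linalg.norm(v)/2,np.degrees(np.arctan2(v[1],v[0])))
im=cv2.imread('pics/t2_raw.png')
# short tray from top: box top centre
```

```text
[493.9112975  -78.62579898  34.        ] 60.124004946600664 [492.95736295 -78.81889154  34.        ] 61.705994245718486
[[ 453.7  -81.2   12. ]
 [ 467.2 -112.7   12. ]
 [ 542.4  -76.    12. ]
 [ 527.9  -46.2   12. ]] [497.78785214 -79.02359079  12.        ]
82.90425393277181 25.658223067688937
```

Emit:
servo_tool --fingers '[-1,-1,-1,-1,-1,-1,-1,-1]' --dp '[[15,7,-35],[30,14,-75],[35.5,17.5,-115],[35.5,17.5,-145],[35.5,17.5,-165],[35.5,17.5,-175],[35.5,17.5,-175],[35.5,17.5,-175]]' --twist '[[0,0,0],[0,0,0],[0,0,0],[0,0,0],[0,0,0],[0,0,0],[0,0,0],[0,0,0]]'

```text
clock: 21.6
eef_pos: [493.8, -77.8, 123.0]
tcp_rot: [0.001, 0.296, 0.955, 0.0]
contact_force: [0.4, -0.8, -0.1]
finger_gap: 93.5
finger_force: 0.0
```

Emit:
servo_tool --fingers '[-1,-1,-1,-1]' --dp '[[0,0,-4],[0,0,-8],[0,0,-8],[0,0,-8]]' --twist '[[0,0,0],[0,0,0],[0,0,0],[0,0,0]]'

```text
clock: 22.0
eef_pos: [493.4, -77.2, 114.6]
tcp_rot: [0.0, 0.296, 0.955, 0.0]
contact_force: [-0.7, 0.4, -0.3]
finger_gap: 94.0
finger_force: 0.0
```

Emit:
servo_tool --fingers '[-0.5,-0.4,-0.3,-0.2,0,0.5,1,1]' --dp '[[0,-1.5,0],[0,-1.5,0],[0,-1.5,0],[0,-1.5,0],[0,-1.5,0],[0,-1.5,0],[0,-1.5,0],[0,-1.5,0]]' --twist '[[0,0,0],[0,0,0],[0,0,0],[0,0,0],[0,0,0],[0,0,0],[0,0,0],[0,0,0]]' --force 15

```text
clock: 22.8
eef_pos: [493.4, -78.8, 114.4]
tcp_rot: [-0.0, 0.296, 0.955, 0.0]
contact_force: [-0.2, -0.5, -0.1]
finger_gap: 59.0
finger_force: 15.0
```

Emit:
servo_tool --fingers '[1,1,1,1,1]' --dp '[[0,0,0],[0,0,0],[0,0,2],[0,0,5],[0,0,5]]' --twist '[[0,0,0],[0,0,0],[0,0,0],[0,0,0],[0,0,0]]'

```text
clock: 23.3
eef_pos: [493.6, -78.8, 119.7]
tcp_rot: [0.0, 0.296, 0.955, 0.0]
contact_force: [0.3, -0.5, -0.7]
finger_gap: 59.0
finger_force: 15.0
```

Emit:
servo_tool --fingers '[1,1,1,1,1,1,1,1]' --dp '[[0,0,8],[0,0,20],[0,0,36],[-4,10,52],[-12,30,64],[-24,60,70],[-36,92,70],[-48,124,70]]' --twist '[[0,0,0],[0,0,0],[0,0,0],[0,0,0],[0,0,0],[0,0,0],[0,0,0],[0,0,0]]'

```text
clock: 24.1
eef_pos: [445.2, 46.2, 190.6]
tcp_rot: [0.001, 0.296, 0.955, 0.001]
contact_force: [-0.1, 0.5, -1.2]
finger_gap: 58.9
finger_force: 15.0
```

Emit:
servo_tool --fingers '[1,1,1,1,1,1]' --dp '[[-12,30,0],[-20,50,0],[-22,60,0],[-22,60,0],[-22,60,0],[-22,60,0]]' --twist '[[0,0,0],[0,0,0],[0,0,0],[0,0,0],[0,0,0],[0,0,0]]'

```text
clock: 24.7
eef_pos: [424.0, 103.9, 189.6]
tcp_rot: [0.0, 0.297, 0.955, -0.0]
contact_force: [0.4, -0.7, -0.4]
finger_gap: 58.9
finger_force: 15.0
```

Run:
```python
from h import *
wsnap('w9',1.25)
```

```text
[424.0384941  103.89060723 189.59324037] [ 4.48542749e-04  2.97023250e-01  9.54870135e-01 -1.16918405e-04]
```

View pics/w9.png

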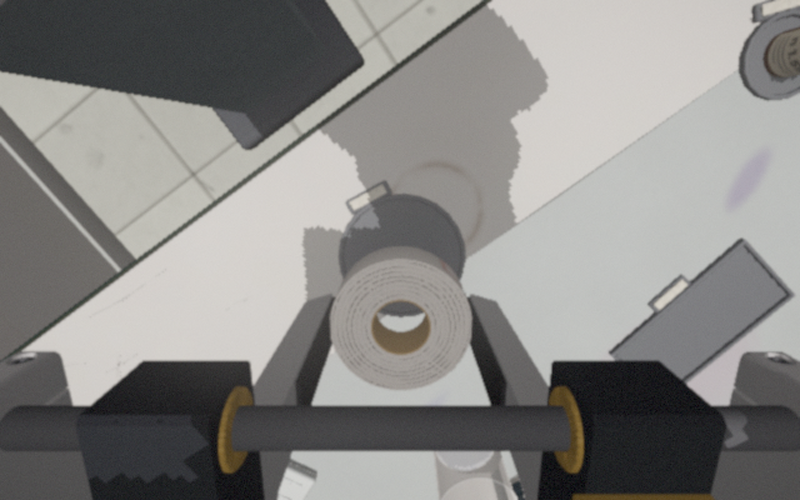

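Run:
```python
from h import *
T=np.load('pics/w9.npy')
f=lambda x,y,z:ray('wrist',(x/1.25,y/1.25),z,T)
print('roll',f(401,323,109.2),np.linalg.norm(f(331,323,109.2)-f(471,323,109.2)))
L,R,U=f(339,252,5.5),f(465,252,5.5),f(402,194,5.5)
d=(R-L)/np.linalg.norm(R-L);n=np.array([-d[1],d[0],0]);print(np.linalg.norm(R-L),(L+R)/2,U+42*n,U-42*n)
c=[f(611,352,5.5),f(742,239,5.5),f(791,295,5.5)];print('long',c,np.linalg.norm(c[0]-c[1]),np.linalg.norm(c[1]-c[2]))
```

```text
roll [423.22707214 104.63338632 109.2       ] 58.620241646497355
82.4152489204683 [421.24544412 107.1469923    5.5       ] [355.4816942  152.42243825   5.5       ] [424.63447332 104.73708265   5.5       ]
long [array([564.00063753, 186.53377861,   5.5       ]), array([539.36485993, 293.83299417,   5.5       ]), array([594.72980222, 305.90969507,   5.5       ])] 110.09106774022852 56.66677633007697
```

Emit:
servo_tool --fingers '[1,1,1,1,1,1,1,1]' --dp '[[0,1,-18],[0,1,-38],[0,1,-55],[0,1,-68],[0,1,-77],[0,1,-82],[0,1,-82.5],[0,1,-82.5]]' --twist '[[0,0,0],[0,0,0],[0,0,0],[0,0,0],[0,0,0],[0,0,0],[0,0,0],[0,0,0]]'

```text
clock: 25.55
eef_pos: [423.6, 105.6, 106.8]
tcp_rot: [0.0, 0.297, 0.955, -0.0]
contact_force: [0.2, -0.1, -0.7]
finger_gap: 59.2
finger_force: 15.0
```

Emit:
servo_tool --fingers '[1,1,1,1,1]' --dp '[[0,0,-0.5],[0,0,-1],[0,0,-1.5],[0,0,-2],[0,0,-2]]' --twist '[[0,0,0],[0,0,0],[0,0,0],[0,0,0],[0,0,0]]'

```text
clock: 26.05
eef_pos: [423.4, 106.3, 104.9]
tcp_rot: [0.0, 0.296, 0.955, 0.0]
contact_force: [1.1, -0.1, -0.1]
finger_gap: 59.3
finger_force: 15.0
```

Emit:
servo_tool --fingers '[1,1,1,1]' --dp '[[0,0,-0.5],[0,0,-1],[0,0,-1],[0,0,-1]]' --twist '[[0,0,0],[0,0,0],[0,0,0],[0,0,0]]'

```text
clock: 26.45
eef_pos: [423.4, 106.2, 104.8]
tcp_rot: [0.0, 0.296, 0.955, 0.0]
contact_force: [-2.5, -0.1, 12.8]
finger_gap: 58.8
finger_force: 15.0
```

Emit:
servo_tool --fingers '[1,-0.3,-0.4,-0.5,-0.6,-1,-1,-1]' --dp '[[0,0,0.8],[0,0,0.8],[0,0,0.8],[0,0,0.8],[0,0,0.8],[0,0,0.8],[0,0,4],[0,0,15]]' --twist '[[0,0,0],[0,0,0],[0,0,0],[0,0,0],[0,0,0],[0,0,0],[0,0,0],[0,0,0]]'

```text
clock: 27.25
eef_pos: [423.0, 106.0, 118.6]
tcp_rot: [-0.001, 0.296, 0.955, -0.0]
contact_force: [-0.2, -0.1, 0.0]
finger_gap: 92.9
finger_force: 0.0
```

Emit:
servo_tool --fingers '[-1,-1,-1,-1,-1,-1,-1,-1]' --dp '[[0,0,30],[0,0,65],[5,-15,105],[12,-40,130],[18,-75,145],[23,-110,150],[28,-145,150],[33,-180,150]]' --twist '[[0,0,0],[0,0,0],[0,0,0],[0,0,0],[0,0,0],[0,0,0],[0,0,0],[0,0,0]]'

```text
clock: 28.05
eef_pos: [456.3, -74.9, 269.4]
tcp_rot: [0.0, 0.296, 0.955, 0.0]
contact_force: [0.8, 0.3, -0.2]
finger_gap: 94.0
finger_force: 0.0
```

Run:
```python
from h import *
s=monitor.read_state();print(np.round(s['q'],2))
T=wsnap('w10',1)
for p in ([498,-79,6],[423,105,5]):print(proj('wrist',p,T))
```

```text
[-0.34  0.48  0.63  2.07 -0.43  0.72  1.54]
[456.3295877  -74.93678529 269.42994591] [2.73257273e-04 2.95701367e-01 9.55280339e-01 3.16680647e-04]
[338.76302236 219.33955342]
[456.34425269  52.74022756]
```

Run:
```python
from h import *
im=cv2.imread('pics/w10_raw.png')
a=cv2.resize(im[160:280,264:414],None,fx=4,fy=4,interpolation=cv2.INTER_CUBIC)
b=cv2.resize(im[10:110,400:480],(200,250))
cv2.imwrite('pics/w10.png',np.hstack([a,np.vstack([b,np.zeros((230,200,3),np.uint8)])]))
```

```text
(no output)
```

View pics/w10.png

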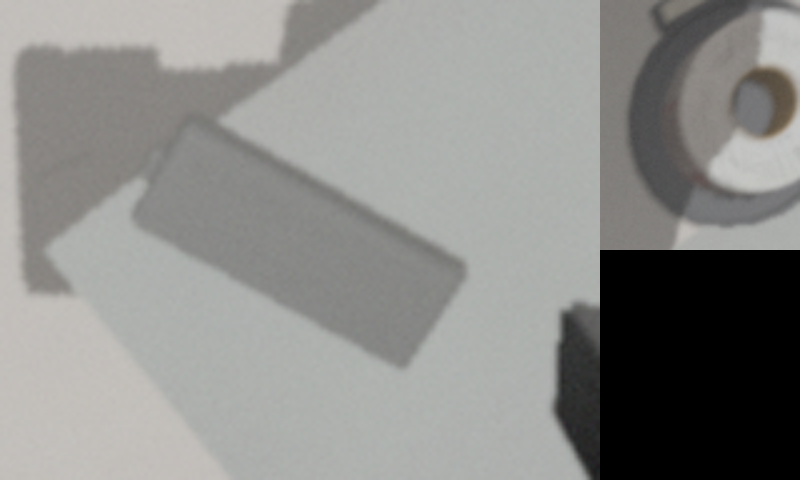

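Run:
```python
from h import *
T=np.load('pics/w10.npy')
f=lambda x,y,z:ray('wrist',(x/4+264-.4,y/4+160-.4),z,T)
m=[f(*p,12) for p in((186,126),(131,213),(404,368),(460,276))];print(np.round(m,1),np.mean(m,0))
v=m[2]+m[3]-m[0]-m[1];print(np.linalg.norm(v)/2,np.linalg.norm(m[0]-m[1]),np.degrees(np.arctan2(v[1],v[0])))
```

```text
[[ 453.9  -85.7   12. ]
 [ 465.  -111.    12. ]
 [ 542.8  -75.4   12. ]
 [ 528.9  -48.9   12. ]] [497.62431115 -80.25278047  12.        ]
84.52974390926495 27.674296387455282 25.36202687370311
```

Emit:
servo_tool --fingers '[-1,-1,-1,-1,-1,-1,-1,-1]' --dp '[[5,0,0],[10,0,0],[15,0,0],[20,0,0],[25,0,0],[30,0,0],[35,0,0],[40,-3,0]]' --twist '[[0,0,-0.13],[0,0,-0.26],[0,0,-0.39],[0,0,-0.52],[0,0,-0.65],[0,0,-0.78],[0,0,-0.91],[0,0,-1.04]]'

```text
clock: 28.9
eef_pos: [496.3, -76.0, 268.9]
tcp_rot: [-0.0, 0.733, 0.68, 0.0]
contact_force: [-0.1, 0.3, -0.2]
finger_gap: 94.3
finger_force: 0.0
```

Emit:
servo_tool --fingers '[-1,-1,-1,-1,-1,-1,-1,-1]' --dp '[[0,0,0],[0,0,0],[0,0,0],[0,0,0],[0,0,0],[0,0,0],[0,0,0],[0,0,0]]' --twist '[[0,0,-0.13],[0,0,-0.26],[0,0,-0.39],[0,0,-0.52],[0,0,-0.65],[0,0,-0.78],[0,0,-0.91],[0,0,-1.04]]'

```text
clock: 29.7
eef_pos: [496.2, -76.3, 268.9]
tcp_rot: [-0.0, 0.974, 0.226, -0.0]
contact_force: [-0.2, -0.0, -0.3]
finger_gap: 93.9
finger_force: 0.0
```

Emit:
servo_tool --fingers '[-1,-1,-1]' --dp '[[0,0,0],[0,0,0],[0,0,0]]' --twist '[[0,0,0],[0,0,0],[0,0,0]]'

```text
clock: 30.0
eef_pos: [496.3, -76.6, 268.9]
tcp_rot: [-0.0, 0.973, 0.229, 0.0]
contact_force: [0.2, 0.1, 0.6]
finger_gap: 93.5
finger_force: 0.0
```

Run:
```python
from h import *
s=monitor.read_state();print(np.round(s['q'],2),s['eef_pos'])
x,y=s['tcp_rot'][1:3];print(np.degrees(np.arctan2(y*y-x*x,2*x*y)))
```

```text
[-0.6   0.78  1.2   1.98 -0.87  1.03 -0.09] [496.3249178  -76.61786568 268.94376431]
-63.47195917023244
```

Emit:
servo_tool --fingers '[-1,-1,-1,-1,-1,-1,-1,-1]' --dp '[[1,-2,-35],[1.5,-3,-75],[1.5,-3,-110],[1.5,-3,-135],[1.5,-3,-150],[1.5,-3,-158],[1.5,-3,-160],[1.5,-3,-160]]' --twist '[[0,0,-0.02],[0,0,-0.02],[0,0,-0.02],[0,0,-0.02],[0,0,-0.02],[0,0,-0.02],[0,0,-0.02],[0,0,-0.02]]'

```text
clock: 30.8
eef_pos: [498.0, -79.9, 109.1]
tcp_rot: [-0.0, 0.976, 0.219, 0.0]
contact_force: [-0.2, 0.6, 0.9]
finger_gap: 93.7
finger_force: 0.0
```

Emit:
servo_tool --fingers '[-1,-1,-1,-1]' --dp '[[0,0,-3],[0,0,-6],[0,0,-7],[0,0,-7]]' --twist '[[0,0,0],[0,0,0],[0,0,0],[0,0,0]]'

```text
clock: 31.2
eef_pos: [497.9, -79.7, 101.8]
tcp_rot: [-0.0, 0.976, 0.219, 0.0]
contact_force: [-0.4, -0.0, 0.1]
finger_gap: 94.1
finger_force: 0.0
```

Emit:
servo_tool --fingers '[-0.2,0,0.1,0.2,0.3,0.5,1,1]' --dp '[[0,0,0],[0,0,0],[0,0,0],[0,0,0],[0,0,0],[0,0,0],[0,0,0],[0,0,0]]' --twist '[[0,0,0],[0,0,0],[0,0,0],[0,0,0],[0,0,0],[0,0,0],[0,0,0],[0,0,0]]' --force 15

```text
clock: 32.0
eef_pos: [497.9, -79.8, 101.9]
tcp_rot: [-0.0, 0.976, 0.219, 0.0]
contact_force: [-0.3, -0.8, -0.1]
finger_gap: 33.6
finger_force: 15.0
```

Emit:
servo_tool --fingers '[1,1,1,1,1]' --dp '[[0,0,0],[0,0,0],[0,0,3],[0,0,8],[0,0,8]]' --twist '[[0,0,0],[0,0,0],[0,0,0],[0,0,0],[0,0,0]]'

```text
clock: 32.5
eef_pos: [498.2, -80.0, 110.5]
tcp_rot: [0.0, 0.976, 0.219, 0.0]
contact_force: [0.4, 0.4, -0.6]
finger_gap: 33.9
finger_force: 15.0
```

Emit:
servo_tool --fingers '[1,1,1,1,1,1,1,1]' --dp '[[0,0,15],[0,0,38],[0,0,65],[-3,10,88],[-6,35,98],[-8,65,100],[-8,100,100],[-8,135,100]]' --twist '[[0,0,0],[0,0,0],[0,0,0],[0,0,0],[0,0,0.08],[0,0,0.18],[0,0,0.3],[0,0,0.42]]'

```text
clock: 33.3
eef_pos: [489.7, 56.4, 210.2]
tcp_rot: [0.0, 0.908, 0.419, 0.0]
contact_force: [1.2, -0.0, -1.4]
finger_gap: 33.9
finger_force: 15.0
```

Emit:
servo_tool --fingers '[1,1,1,1,1,1,1,1]' --dp '[[0,35,0],[0,70,0],[0,105,0],[5,140,0],[20,170,0],[40,185,0],[60,190,0],[75,190,0]]' --twist '[[0,0,0.12],[0,0,0.24],[0,0,0.36],[0,0,0.48],[0,0,0.6],[0,0,0.72],[0,0,0.84],[0,0,0.935]]'

```text
clock: 34.1
eef_pos: [565.7, 246.7, 209.8]
tcp_rot: [0.0, 0.621, 0.784, 0.0]
contact_force: [0.0, -0.2, 0.0]
finger_gap: 34.1
finger_force: 15.0
```

Emit:
servo_tool --fingers '[1,1,1,1]' --dp '[[14,0,0],[14,0,0],[14,0,0],[14,0,0]]' --twist '[[0,0,0],[0,0,0],[0,0,0],[0,0,0]]'

```text
clock: 34.5
eef_pos: [577.8, 245.3, 209.7]
tcp_rot: [-0.001, 0.623, 0.782, -0.0]
contact_force: [0.0, -0.5, -0.5]
finger_gap: 33.7
finger_force: 15.0
```

Run:
```python
from h import *
s=monitor.read_state();print(np.round(s['q'],2))
x,y=s['tcp_rot'][1:3];print(np.degrees(np.arctan2(y*y-x*x,2*x*y)))
wsnap('w11',1.25)
```

```text
[-0.79  0.78  0.6   1.68 -0.56  0.86  0.27]
12.887720147584288
[577.84425234 245.25228362 209.6858557 ] [-5.09277223e-04  6.23281010e-01  7.81997640e-01 -4.62414309e-04]
```

View pics/w11.png

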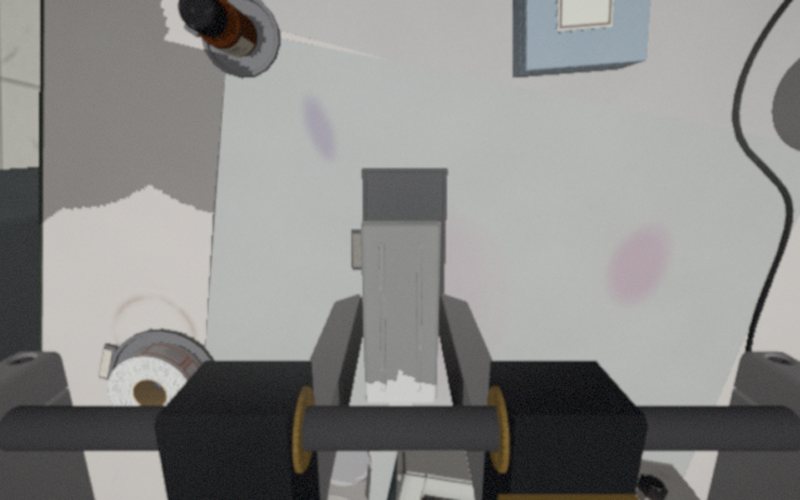

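Run:
```python
from h import *
T=np.load('pics/w11.npy')
f=lambda x,y,z:ray('wrist',(x/1.25,y/1.25),z,T)
a,b=f(362,169,5.5),f(447,169,5.5);print(np.linalg.norm(a-b));d=b-a;an=np.arctan2(d[1],d[0]);print(np.degrees(an))
n=np.array([np.sin(an),-np.cos(an),0]);print('tray',(a+b)/2+57*n)
a,b=f(362,221,119.8),f(442,221,119.8);print(np.linalg.norm(a-b),'mailer',(a+b)/2+45*n)
```

```text
56.74226276540825
12.876719443302163
tray [581.24628133 245.76829249   5.5       ]
33.15354125792899 mailer [579.61294442 243.60755933 119.8       ]
```

Emit:
servo_tool --fingers '[1,1,1,1,1,1,1,1]' --dp '[[1.5,1.5,-20],[1.5,1.5,-45],[1.5,1.5,-68],[1.5,1.5,-85],[1.5,1.5,-96],[1.5,1.5,-102],[1.5,1.5,-103],[1.5,1.5,-103]]' --twist '[[0,0,0],[0,0,0],[0,0,0],[0,0,0],[0,0,0],[0,0,0],[0,0,0],[0,0,0]]'

```text
clock: 35.35
eef_pos: [580.8, 246.7, 107.4]
tcp_rot: [0.0, 0.623, 0.782, 0.0]
contact_force: [0.5, 0.2, -0.8]
finger_gap: 33.6
finger_force: 15.0
```

Emit:
servo_tool --fingers '[1,1,1,1,1]' --dp '[[0,0,-0.5],[0,0,-1],[0,0,-1.5],[0,0,-2],[0,0,-2]]' --twist '[[0,0,0],[0,0,0],[0,0,0],[0,0,0],[0,0,0]]'

```text
clock: 35.85
eef_pos: [580.4, 246.7, 104.9]
tcp_rot: [-0.0, 0.623, 0.782, 0.0]
contact_force: [1.0, -0.8, -0.2]
finger_gap: 33.5
finger_force: 15.0
```

Emit:
servo_tool --fingers '[1,1,1,1]' --dp '[[0,0,-0.5],[0,0,-1],[0,0,-1],[0,0,-1]]' --twist '[[0,0,0],[0,0,0],[0,0,0],[0,0,0]]'

```text
clock: 36.25
eef_pos: [580.4, 246.7, 104.4]
tcp_rot: [-0.0, 0.623, 0.782, 0.0]
contact_force: [-2.7, -0.3, 6.1]
finger_gap: 33.6
finger_force: 15.0
```

Emit:
servo_tool --fingers '[1,0.2,0.1,0.05,0,0,0,0]' --dp '[[0,0,0.6],[0,0,0.6],[0,0,0.6],[0,0,0.6],[0,0,0.6],[0,0,0.6],[0,0,3],[0,0,10]]' --twist '[[0,0,0],[0,0,0],[0,0,0],[0,0,0],[0,0,0],[0,0,0],[0,0,0],[0,0,0]]'

```text
clock: 37.05
eef_pos: [580.0, 246.6, 113.7]
tcp_rot: [-0.0, 0.623, 0.782, -0.001]
contact_force: [-0.3, -0.3, 0.1]
finger_gap: 47.2
finger_force: 0.0
```

Emit:
servo_tool --fingers '[0,0,0,0,0,0,0,0]' --dp '[[0,0,20],[0,0,50],[0,0,90],[-20,0,130],[-55,0,160],[-90,0,170],[-90,0,170],[-90,0,170]]' --twist '[[0,0,0],[0,0,0],[0,0,0],[0,0,0],[0,0,0],[0,0,0],[0,0,0],[0,0,0]]'

```text
clock: 37.85
eef_pos: [490.3, 247.2, 284.8]
tcp_rot: [0.0, 0.623, 0.782, 0.001]
contact_force: [0.6, 0.6, 0.4]
finger_gap: 47.0
finger_force: 0.0
```

Run:
```python
from h import *
wsnap('w12',1.25)
snap('scene','s12',2,(150,90,450,330));
```

```text
[490.30200649 247.21974258 284.82894368] [4.69303487e-05 6.22895401e-01 7.82304506e-01 9.88083727e-04]
```

View pics/w12.png

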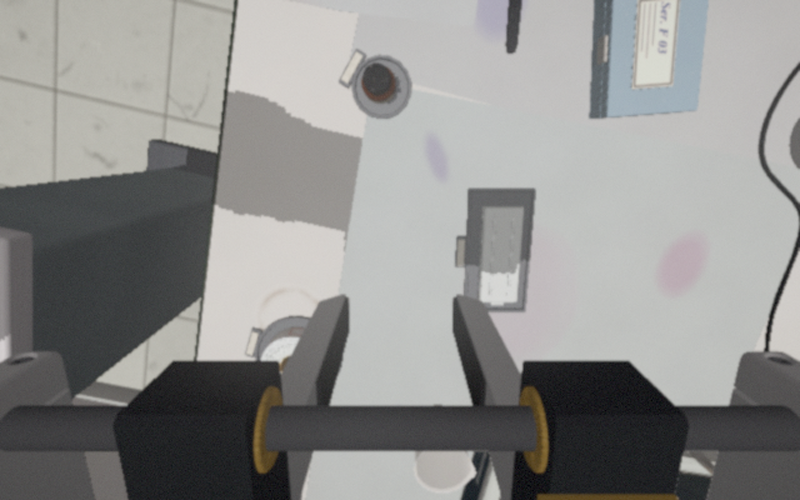

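```bash
python3 -c "
from workcell import job
print(job.hand_in())"
```

```text
the job is handed in; nothing more can be done
None
```

The bottle, cover slip box, label roll and mailer were taken off the pile in order and each set down in its own holder. The job was handed in at about 38 s of the 128 s allowed, and no verdict came back.

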